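# Shut the light-curing cabinet

## Robot

A 7-joint arm with a two-finger parallel gripper is mounted at the origin on the work surface. World frame = base frame: x ahead of the robot, y to its left, z up, the work surface at z = 0. Lengths are in m, angles in rad, forces in N, time in s.
With the tool pointing down it reaches from about 0.4 to 0.85 m from the base axis. Payload 4.5 kg.
Tool frame: the origin (TCP) lies midway between the tips of the shut fingers; the grasp point (between the pads) lies 19 mm behind it (r.hold_point_z is the distance from the TCP to the grasp point, in m); z points along the fingers, y is the direction in which the jaws open and shut (so a half turn about z gives the same grasp; the last joint's range is limited). The gripper opens to 88 mm and grips with 3 to 60 N. Pads are 18 mm wide; open, the fingers measure 123 mm over their backs; the gripper's body (75 mm by 187 mm) begins 45 mm behind the grasp point.
Start: joints at [1.294, 0.689, -0.195, 1.565, 0.157, 0.902, -0.215], TCP at [0.191, -0.595, 0.239] pointing down, gripper open.
Joint ranges: [-3.01, 3.01], [-0.46, 2.08], [-1.47, 1.51], [0.13, 2.56], [-1, 4.14], [0.04, 2.09], [-2.66, 2.66]. Speed limits (rad/s): [2.57, 2.57, 3.14, 3.14, 3.14, 3.14, 3.14].

## Interface

Orientations are given as a unit quaternion [x, y, z, w].
In Python, from plant import r gives the robot as it stands. The module is installed in compiled form; this text tells all that it offers.
- The arm moves only by the tool move_arm, never from a script. Its arguments are lists of equal length, an entry for each row: "turn": the turn, a rotation vector about the tool's x, y, z in units of 2 pi rad (1.0 is 2 pi rad), a list of three; "dp": the shift along the tool's x, y, z in units of 2.5 cm (1.0 is 2.5 cm), a list of three; "jaw": the closure, from -1 (fully open) to 1 (shut), so that 0 is half open. In form: {"turn": [[wx, wy, wz], ...], "dp": [[x, y, z], ...], "jaw": [jaw, ...]}. A call has 1 to 10 rows; each row shifts and turns the commanded pose from where the row before left it, along the tool's axes as they then stand; what a row does not reach is not made up. A row lasts 1/12 s, in which the tool goes at most 41.7 mm and 7.16 degrees, less where a joint would pass 70% of its speed; a pose out of reach is approached as far as the arm can. A call with a number of a shift or a turn outside -1 to 1 is refused whole. A call with a gripper value outside its range is refused whole. The fingers move at their own pace and stop on an object; "newtons" is the grip in N (left out, the last holds). Time passes only in rows, so rows that do not move let the fingers close. It gives the time, the measured TCP pose, the force and the opening at its end, in the units of the state.
- r.get_state(): the state, without advancing time (a new reading comes with each control period).
- r.snapshot(name): name is "scene" or "side" or "wrist"; returns a dict with "frame" (384x512x3 uint8, blue, green, red), "mtx" (3x3 intrinsics, pixels), "origin" and "orientation" of the camera in the world; the wrist camera has in their place "tool_from_camera" (4x4, takes a point from camera to tool coordinates, whose origin is the TCP and whose axes are the flange's). Camera axes: x right, y up, looking along -z (the intrinsics and any distortion apply to the point x, -y, -z); pixel columns grow to the right and rows downward; lengths in m; the calibration is good to about 2 mm. A picture is of the moment at which its call begins: read the wrist's pose just before it. There is no depth.
- r.finish_job(): hands the job in, once; it reports no verdict.
The state is a dict: "clock": time; "q": joint angles; "qd": joint speeds; "joint_torque": joint torques, N m; "tool_pos": TCP position; "eef_rot": TCP orientation; "contact_force": force on the tool from outside, world axes, zero at the start; "moment": the same for the moment, N m; "opening": opening from 0.0 (shut) to 1.0 (fully open).
Only numpy, scipy, OpenCV 4.12 (cv2) and the standard library are available. Lean on these libraries where they do the work, as an engineer would, in place of code of your own. Each camera call takes 0.05 s, during which the arm holds its last target.

## Task

A denture base is ready for curing: push the door of the larger of the two white bench cabinets, the light-curing unit, fully shut, so that it snaps past its spring catch and stays closed by itself. Leave the door of the smaller drying cabinet open just as it is.

Things in the scene. Friction and masses are not known exactly. Their poses are not given: they have to be found in the camera images.
- cure_door (a joint): Angle (rad) of the larger cabinet's door, hinged upright at its left (+y): 0 shut and seated, grows opening towards the robot; starts 0.35-0.75; from above it closes counter-clockwise. It stays where left (0.5 N at the pull moves it). The sprung roller catch is met near 0.09, crest near 0.04; some 4 N at the pull passes it, then the door snaps to 0 and is held; short of it, it springs back.
- cure_door_pull (a point): Centre of the flat front of the aluminium pull (22 wide, 60 high, 14 mm proud) on the larger cabinet's door: light-curing unit, white, 180 wide x 180 deep x 190 mm high, round dark window. 158 mm from the hinge line along the 180 x 12 mm door, 145 mm above the bench; door top 188. Axes turn with the door: x into the door (push this way), y to the hinge, z up.
- cure_door_hinge (a point): Point on the upright hinge line of the larger cabinet's door, in mid thickness (20 mm behind the pull's front plane), 95 mm above the bench. Axes turn with the door, as for the pull. On the cabinet's top a low control strip and knob (14 mm high) stand at least 65 mm back from its front.
- dry_door_pull (a point): Centre of the front of an equal pull on the smaller cabinet's door (drying cabinet, white, 140 wide x 140 deep x 130 mm high, louvre slots), 118 mm from its hinge along the door, 85 mm above the bench. This door too is ajar, hinged at its left (+y); it must stay as it is. Axes as for the other pull.

How it is judged:
By the outcome, as a careful person would: the job done as asked, in the order asked, and still so for the second after the job is handed in, with the robot touching nothing.
It also fails if it takes over 30 s, if anything falls off the work surface, if the arm or the gripper's body presses on something with over 40 N, if the wrist force passes 120 N, or if a joint passes its speed limit or range.

## Working session

There is one attempt and no reset: what is moved stays moved. The work goes in short steps, Python scripts to look and compute and a tool call to move; the robot and the scene stay as the last step left them, time stands still between calls to the robot, and variables do not carry over. Pictures are saved under pics/ and viewed, and the job is handed in when it is done.

Besides the shell and the picture viewer there is one more tool, called after "Emit:" as a command line: name --argument value ..., lists and objects as JSON in quotes. move_arm: Moves the arm, as the interface text tells. Shifts and turns lie within -1 to 1; 1 stands for 2.5 cm of shift or 2 pi rad of turn. Its arguments: {"type":"object","properties":{"turn":{"type":"array","items":{"type":"array","items":{"type":"number","minimum":-1,"maximum":1}}},"dp":{"type":"array","items":{"type":"array","items":{"type":"number","minimum":-1,"maximum":1}}},"jaw":{"type":"array","items":{"type":"number"}},"newtons":{"type":"number"}},"required":["turn","dp","jaw"]}

```bash
mkdir -p pics
python3 - <<'E'
from plant import r
import cv2,pickle,numpy as np
s=r.get_state(); print(s)
d={}
for n in ["scene","side","wrist"]:
    x=r.snapshot(n); d[n]=x; cv2.imwrite(f"pics/{n}0.png",x["frame"])
    print(n,{k:np.round(v,4).tolist() for k,v in x.items() if k!="frame"})
pickle.dump((s,d),open("s0.pkl","wb"))
E
```

```text
{'clock': 0.0, 'q': array([ 1.29379486,  0.68999012, -0.19448303,  1.56632265,  0.15728068,
        0.90251819, -0.21509832]), 'qd': array([ 7.05179125e-04,  7.03972054e-05, -2.07026914e-04, -3.01298446e-04,
        1.50884056e-04,  9.44408481e-04,  5.02583075e-04]), 'joint_torque': array([-3.31407955e-04, -5.27550924e+01, -1.26702514e+00, -1.53427023e+01,
       -5.26643603e-02,  6.56121192e-03,  1.48460817e-04]), 'tool_pos': array([ 0.19088582, -0.59447426,  0.23791112]), 'eef_rot': array([ 9.87945481e-01,  1.54799453e-01, -2.12114296e-04, -9.00744438e-04]), 'contact_force': array([ 0.16174621, -1.42185156,  0.39074317]), 'moment': array([ 0.02322681, -0.02238258, -0.00335781]), 'opening': 1.0011571238551662}
scene {'mtx': [[461.1971, 0.0, 249.649], [0.0, 461.1971, 193.6232], [0.0, 0.0, 1.0]], 'origin': [1.0702, 0.5947, 0.8548], 'orientation': [0.1252, 0.3679, 0.8751, 0.2883]}
side {'mtx': [[415.7121, 0.0, 250.4276], [0.0, 415.7121, 192.5197], [0.0, 0.0, 1.0]], 'origin': [0.3635, -0.4483, 0.6882], 'orientation': [0.332, -0.0864, -0.2589, 0.9029]}
wrist {'mtx': [[333.1015, 0.0, 254.5769], [0.0, 333.1015, 192.3211], [0.0, 0.0, 1.0]], 'tool_from_camera': [[0.0003, 0.9655, 0.2604, 0.0669], [1.0, -0.0003, -0.0004, 0.0002], [-0.0003, 0.2604, -0.9655, -0.1464], [0.0, 0.0, 0.0, 1.0]]}
```

```bash
ls
```

```text
pics
s0.pkl
```

View pics/scene0.png

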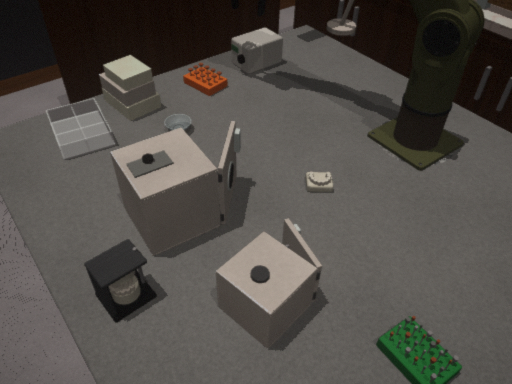

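View pics/side0.png

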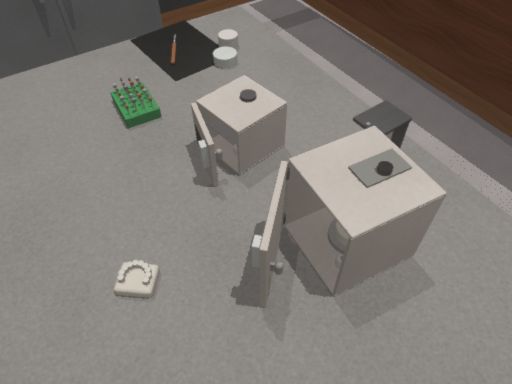

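View pics/wrist0.png

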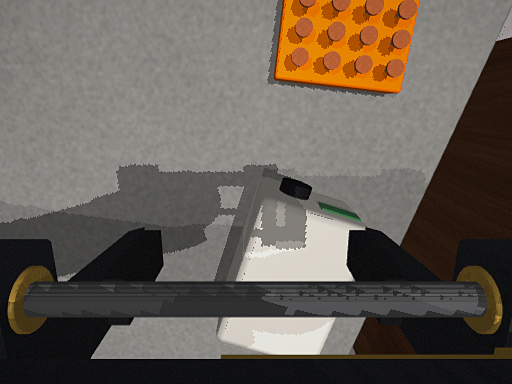

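Run:
```python
import cv2
a=cv2.imread("pics/scene0.png")[110:260,100:260]; cv2.imwrite("pics/sc.png",cv2.resize(a,None,fx=4,fy=4,interpolation=cv2.INTER_CUBIC))
a=cv2.imread("pics/side0.png")[120:310,220:450]; a=cv2.convertScaleAbs(a,alpha=1.3);cv2.imwrite("pics/si.png",cv2.resize(a,None,fx=3,fy=3,interpolation=cv2.INTER_CUBIC))
```

```text
(no output)
```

View pics/sc.png

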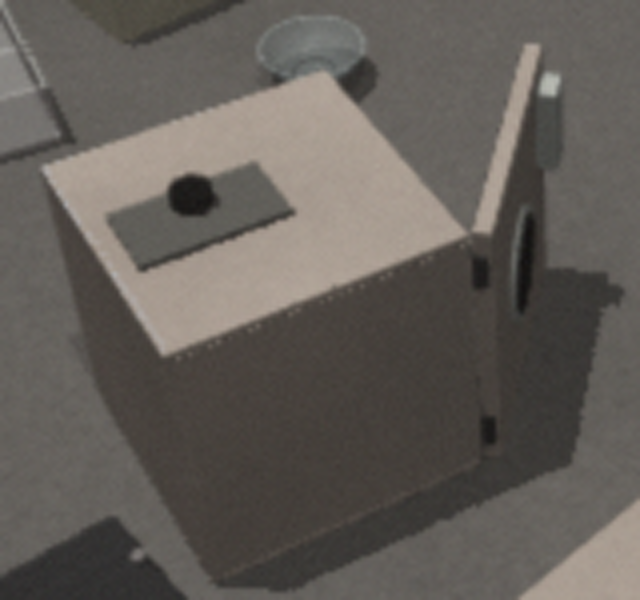

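View pics/si.png

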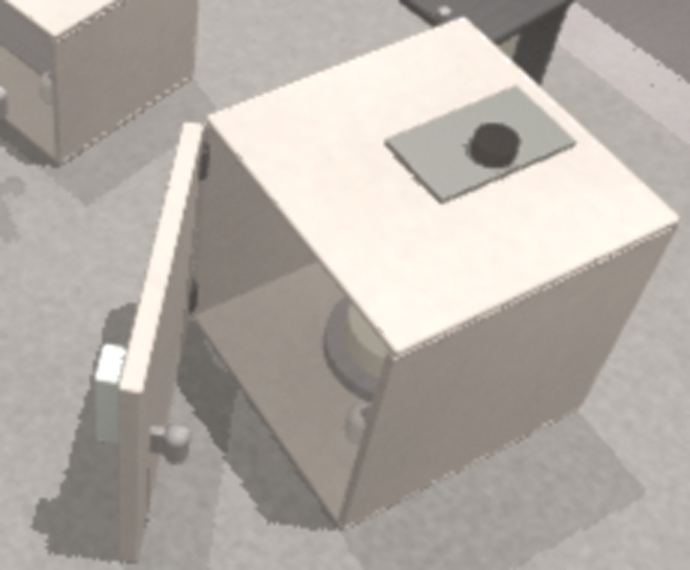

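```bash
cat > h.py <<'E'
import numpy as np
from scipy.spatial.transform import Rotation as R
def ray(d,u,v):
    K=np.array(d["mtx"]);x=(u-K[0,2])/K[0,0];y=(v-K[1,2])/K[1,1]
    return R.from_quat(d["orientation"]).apply([x,-y,-1.])
def atz(d,u,v,z):
    k=ray(d,u,v);o=np.array(d["origin"]);return o+k*(z-o[2])/k[2]
E
python3 - <<'E'
import pickle;from h import *
s,d=pickle.load(open("s0.pkl","rb"))
def go(cam,off,f,pts):
    for n,(u,v,z) in pts.items():
        print(cam,n,np.round(atz(d[cam],u/f+off[0],v/f+off[1],z),4))
go("scene",(100,110),4,dict(BR=(43,168,.19),FR=(325,72,.19),FL=(470,237,.19),BL=(165,355,.19),dfreeI=(526,45,.188),dfreeO=(541,45,.188),dhI=(473,235,.188),dhO=(490,235,.188),BLb=(215,580,0)))
go("side",(220,120),3,dict(FL=(208,118,.19),BL=(463,17,.19),BR=(678,218,.19),FR=(395,355,.19),dfreeO=(122,390,.188),dfreeI=(144,390,.188),dhO=(185,123,.188),dhI=(203,123,.188),FRb=(343,525,0)))
E
```

```text
scene BR [ 0.8329 -0.2448  0.19  ]
scene FR [ 0.6571 -0.2298  0.19  ]
scene FL [ 0.6705 -0.0526  0.19  ]
scene BL [ 0.8465 -0.0685  0.19  ]
scene dfreeI [ 0.5415 -0.1835  0.188 ]
scene dfreeO [ 0.5341 -0.178   0.188 ]
scene dhI [ 0.667 -0.055  0.188]
scene dhO [ 0.6595 -0.0495  0.188 ]
scene BLb [ 0.8448 -0.0732 -0.    ]
side FL [ 0.6705 -0.0598  0.19  ]
side BL [ 0.8481 -0.0724  0.19  ]
side BR [ 0.8332 -0.2498  0.19  ]
side FR [ 0.6543 -0.2371  0.19  ]
side dfreeO [ 0.5346 -0.1832  0.188 ]
side dfreeI [ 0.5434 -0.1887  0.188 ]
side dhO [ 0.6586 -0.0545  0.188 ]
side dhI [ 0.6671 -0.0599  0.188 ]
side FRb [ 0.6595 -0.2331  0.    ]
```

Emit:
move_arm --turn '[[0,0,-0.0195],[0,0,-0.0195],[0,0,-0.0195],[0,0,-0.0195],[0,0,0],[0,0,0],[0,0,0],[0,0,0],[0,0,0],[0,0,0]]' --dp '[[0,0,0],[0,0,0],[0,0,0],[0,0,0],[1,-0.185,0],[1,-0.185,0],[1,-0.185,0],[1,-0.185,0],[1,-0.185,0],[1,-0.185,0]]' --jaw '[1,1,1,1,1,1,1,1,1,1]' --newtons 40

```text
clock: 0.98
tool_pos: [0.276, -0.4669, 0.2386]
eef_rot: [0.921, 0.39, -0.0, -0.0]
contact_force: [0.1, 0.1, 0.1]
opening: 0.268
```

Emit:
move_arm --turn '[[0,0,0],[0,0,0],[0,0,0],[0,0,0],[0,0,0],[0,0,0],[0,0,0],[0,0,0],[0,0,0],[0,0,0]]' --dp '[[1,-0.185,0],[1,-0.185,0],[1,-0.185,0],[1,-0.185,0],[1,-0.185,0],[1,-0.185,0],[1,-0.185,0],[1,-0.185,0],[1,-0.185,0],[1,-0.185,0]]' --jaw '[1,1,1,1,1,1,1,1,1,1]'

```text
clock: 1.82
tool_pos: [0.4169, -0.2552, 0.2386]
eef_rot: [0.921, 0.39, -0.0, -0.0]
contact_force: [-0.2, -0.4, 0.4]
opening: 0.003
```

Emit:
move_arm --turn '[[0,0,0],[0,0,0],[0,0,0],[0,0,0],[0,0,0],[0,0,0],[0,0,0]]' --dp '[[1,-0.185,0],[1,-0.185,0],[1,-0.185,0],[1,-0.185,0],[1,-0.185,0],[0,0,0],[0,0,0]]' --jaw '[1,1,1,1,1,1,1]'

```text
clock: 2.4
tool_pos: [0.4874, -0.149, 0.2386]
eef_rot: [0.92, 0.391, 0.0, -0.0]
contact_force: [-1.0, -0.5, -0.6]
opening: 0.005
```

Run:
```python
from plant import r
import cv2,pickle,numpy as np
s=r.get_state(); print(s["clock"],s["q"],s["tool_pos"],s["eef_rot"])
for n in ["scene","side"]:
    x=r.snapshot(n); cv2.imwrite(f"pics/{n}1.png",x["frame"])
```

```text
2.4 [ 0.39181131  0.5476946  -0.29003308  1.90579903  0.22713342  0.71984376
 -0.79621301] [ 0.48740372 -0.14904728  0.23856639] [ 9.20214706e-01  3.91413898e-01  8.14686640e-05 -2.22724539e-04]
```

View pics/side1.png

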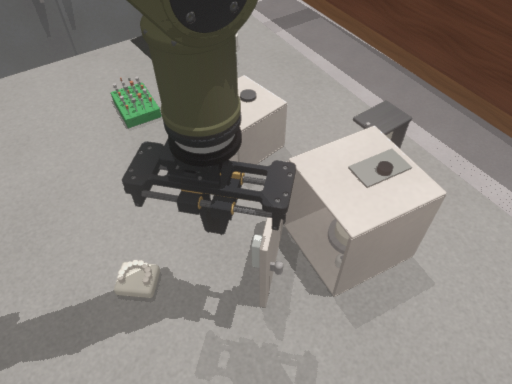

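View pics/scene1.png

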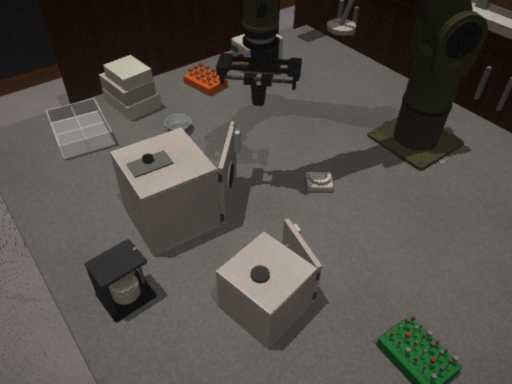

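Emit:
move_arm --turn '[[0,0,0],[0,0,0],[0,0,0],[0,0,0],[0,0,0],[0,0,0],[0,0,0],[0,0,0]]' --dp '[[0.65,-0.13,0],[0.65,-0.13,0],[0,0,0.75],[0,0,0.75],[0,0,0.75],[0,0,0.75],[0,0,0.75],[0,0,0]]' --jaw '[1,1,1,1,1,1,1,1]'

```text
clock: 3.17
tool_pos: [0.5018, -0.1242, 0.1422]
eef_rot: [0.921, 0.389, -0.003, -0.001]
contact_force: [-0.8, -0.2, -0.5]
opening: 0.006
```

Run:
```python
from plant import r
import cv2
s=r.get_state(); print(s["clock"],s["tool_pos"],s["eef_rot"],s["contact_force"])
x=r.snapshot("side"); cv2.imwrite("pics/side2.png",cv2.resize(x["frame"][120:310,150:380],None,fx=3,fy=3))
```

```text
3.1667 [ 0.50184259 -0.12416453  0.14220126] [ 0.92133754  0.38874945 -0.00308548 -0.00121542] [-0.82401975 -0.21598359 -0.49179512]
```

View pics/side2.png

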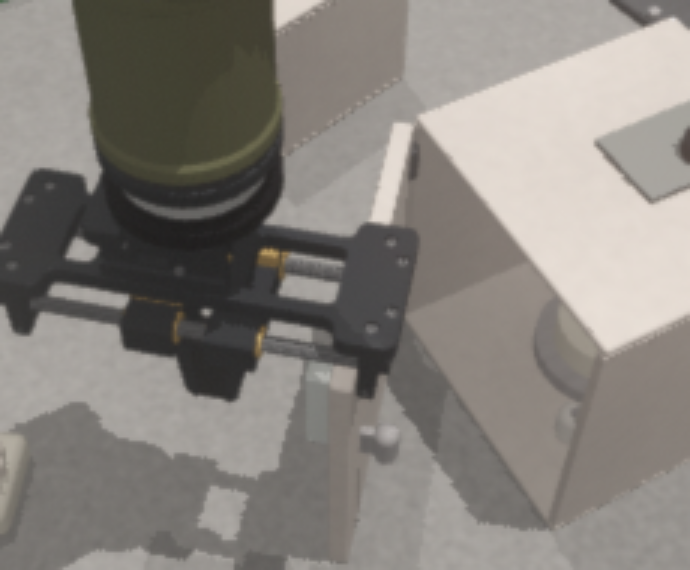

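Emit:
move_arm --turn '[[0,0,0],[0,0,0],[0,0,0],[0,0,0]]' --dp '[[0.18,0,-0.3],[0,0.4,0],[0,0.4,0],[0,0.2,0]]' --jaw '[1,1,1,1]'

```text
clock: 3.55
tool_pos: [0.5279, -0.1381, 0.1547]
eef_rot: [0.921, 0.389, 0.002, 0.001]
contact_force: [0.9, -0.7, -0.1]
opening: 0.007
```

Run:
```python
from plant import r
import cv2
s=r.get_state(); print(s["clock"],s["tool_pos"],s["eef_rot"],s["contact_force"])
x=r.snapshot("scene"); cv2.imwrite("pics/scene3.png",cv2.resize(x["frame"][60:250,100:330],None,fx=3,fy=3))
```

```text
3.55 [ 0.5279205  -0.1380991   0.15466061] [0.9211515  0.38919778 0.00176074 0.00138037] [ 0.93709083 -0.67270793 -0.08273187]
```

View pics/scene3.png

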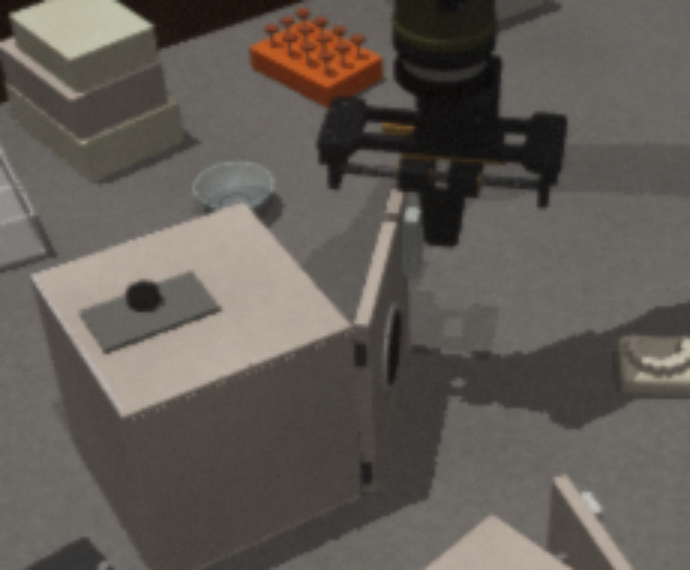

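Emit:
move_arm --turn '[[0,0,-0.011],[0,0,-0.011],[0,0,-0.011],[0,0,-0.011],[0,0,-0.011],[0,0,-0.011],[0,0,-0.011]]' --dp '[[-0.15,0.48,0.1],[-0.1,0.44,0],[-0.09,0.44,0],[-0.09,0.44,0],[-0.09,0.44,0],[-0.09,0.44,0],[-0.09,0.44,0]]' --jaw '[1,1,1,1,1,1,1]'

```text
clock: 4.18
tool_pos: [0.5812, -0.1932, 0.1509]
eef_rot: [0.8, 0.6, -0.001, -0.0]
contact_force: [-1.4, 0.5, 0.3]
opening: 0.003
```

Run:
```python
from plant import r
import cv2
from h import *
s=r.get_state(); print(s["clock"],s["tool_pos"],s["contact_force"],s["q"])
a=R.from_quat(s["eef_rot"]).as_matrix()[:,0]; print(np.degrees(np.arctan2(a[1],a[0])))
x=r.snapshot("scene"); cv2.imwrite("pics/scene4.png",cv2.resize(x["frame"][60:250,100:330],None,fx=3,fy=3))
p=s["tool_pos"][:2]-np.array([.6635,-.0545]); u=-a[:2]; n=np.array([-u[1],u[0]]);print(p@u,p@n)
```

```text
4.1833 [ 0.58115883 -0.1932403   0.1509482 ] [-1.43045     0.48024416  0.30270932] [ 0.46643029  0.80450734 -0.39809119  1.67711599  0.42438229  0.74756011
 -0.42097297]
73.75985835980514
0.15623208893534546 -0.04025493518783984
```

View pics/scene4.png

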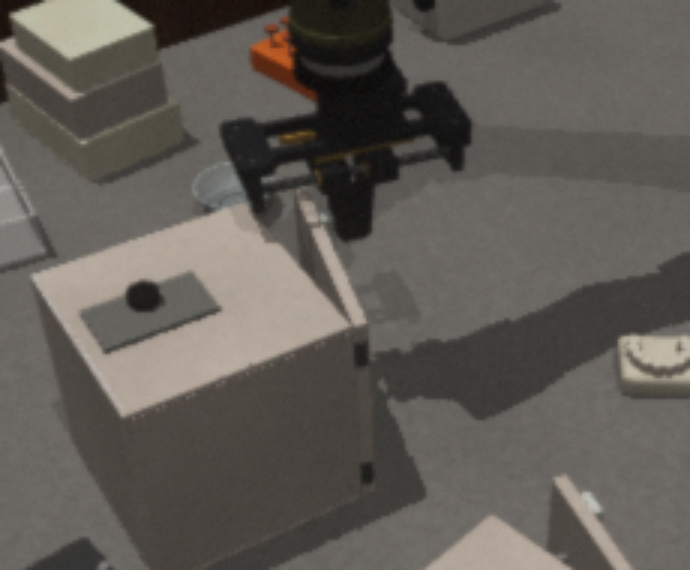

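Emit:
move_arm --turn '[[0,0,-0.011],[0,0,-0.011],[0,0,-0.009],[0,0,0]]' --dp '[[-0.09,0.46,0],[-0.09,0.46,0],[-0.05,0.4,0],[0,0.1,0]]' --jaw '[1,1,1,1]'

```text
clock: 4.57
tool_pos: [0.6147, -0.2065, 0.1505]
eef_rot: [0.739, 0.674, -0.001, -0.0]
contact_force: [-4.7, -0.1, 2.6]
opening: 0.001
```

```bash
cat > st.py <<'E'
from plant import r
import cv2,sys
from h import *
s=r.get_state(); print(s["clock"],s["tool_pos"],s["contact_force"])
a=R.from_quat(s["eef_rot"]).as_matrix()[:,0]; print(np.degrees(np.arctan2(a[1],a[0])))
k=sys.argv[1]
x=r.snapshot("scene"); cv2.imwrite(f"pics/scene{k}.png",cv2.resize(x["frame"][60:250,100:330],None,fx=3,fy=3))
x=r.snapshot("side"); cv2.imwrite(f"pics/side{k}.png",x["frame"])
p=s["tool_pos"][:2]-np.array([.6635,-.0545]); u=-a[:2]; n=np.array([-u[1],u[0]]);print(p@u,p@n)
E
python3 st.py 5
```

```text
4.5667 [ 0.61466003 -0.20650185  0.15050585] [-4.68371039 -0.12618038  2.58064555]
84.69954196232925
0.1558635941814104 -0.03458940881029226
```

View pics/scene5.png

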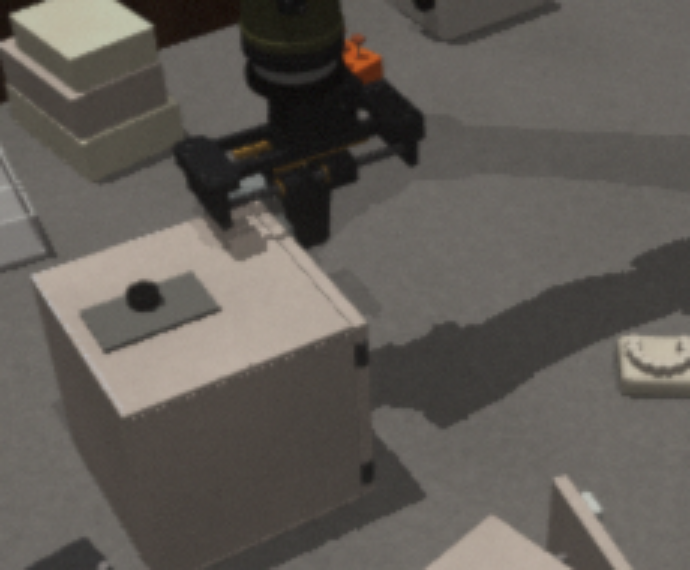

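Emit:
move_arm --turn '[[0,0,0],[0,0,0],[0,0,0]]' --dp '[[0,0.15,0],[0,0.15,0],[0,0,0]]' --jaw '[1,1,1]'

```text
clock: 4.92
tool_pos: [0.6147, -0.2058, 0.1502]
eef_rot: [0.739, 0.673, -0.006, -0.005]
contact_force: [-19.2, 2.0, 15.2]
opening: 0.005
```

```bash
python3 st.py 6
```

```text
4.9167 [ 0.61473203 -0.20576202  0.15015877] [-19.23640279   1.9848615   15.23015631]
84.67213506844702
0.1551365195810652 -0.03451179534186864
```

View pics/scene6.png

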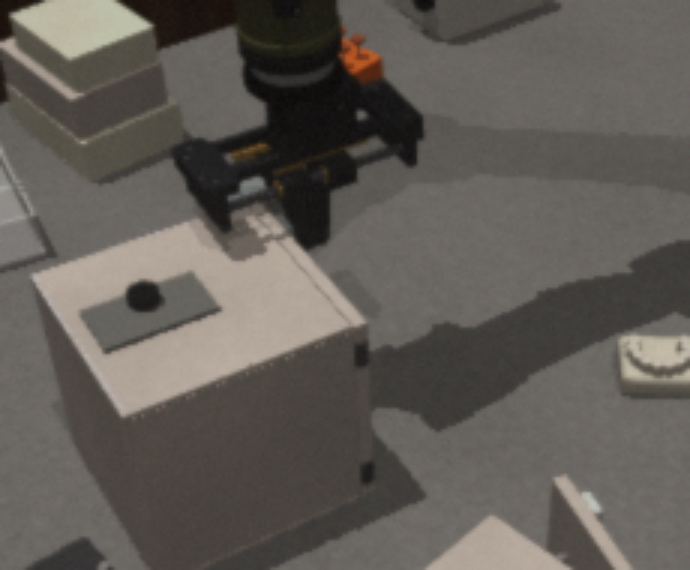

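View pics/side6.png

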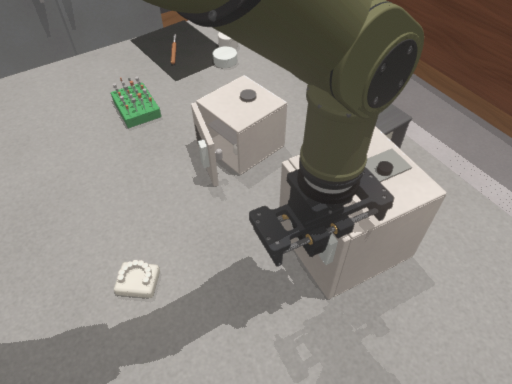

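Emit:
move_arm --turn '[[0,0,0],[0,0,0],[0,0,0],[0,0,0],[0,0,0]]' --dp '[[0,-0.3,0],[0,-0.8,0],[0,-1,0],[0,-1,0],[0,0,0]]' --jaw '[1,1,1,1,1]'

```text
clock: 5.43
tool_pos: [0.5394, -0.1989, 0.1499]
eef_rot: [0.739, 0.674, -0.003, -0.002]
contact_force: [-1.5, -0.5, -0.1]
opening: 0.003
```

```bash
python3 st.py 7
```

```text
5.4333 [ 0.53936962 -0.19886282  0.14993787] [-1.53235296 -0.50188257 -0.05603763]
84.70695383472103
0.15519816567564337 -0.11028358959408738
```

View pics/scene7.png

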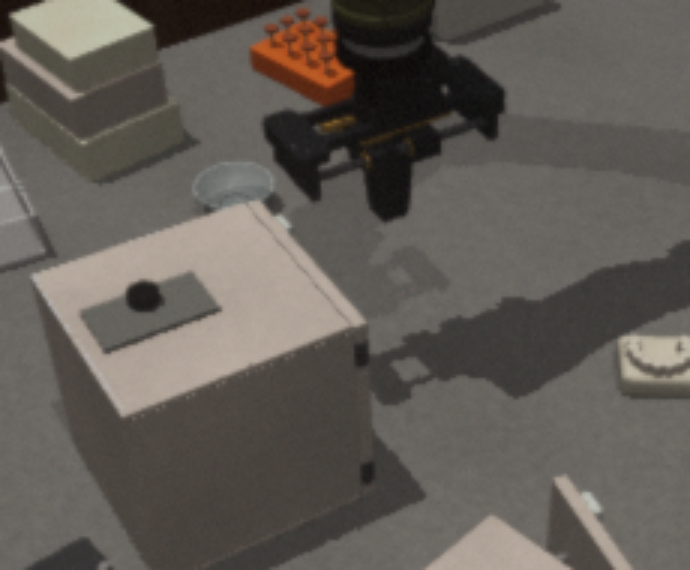

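View pics/side7.png

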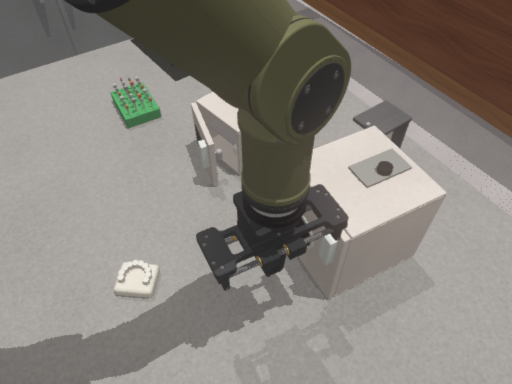

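Emit:
move_arm --turn '[[0,0,0],[0,0,0],[0,0,0],[0,0,0],[0,0,0],[0,0,0],[0,0,0],[0,0,0],[0,0,0]]' --dp '[[0,0,-1],[0,0,-1],[0,0,-1],[0,0,-1],[-1,-0.3,0],[-1,-0.3,0],[-1,-0.3,0],[-1,-0.3,0],[-1,-0.3,0]]' --jaw '[1,1,1,1,1,1,1,1,1]'

```text
clock: 6.28
tool_pos: [0.4978, -0.3214, 0.2506]
eef_rot: [0.739, 0.674, 0.001, 0.001]
contact_force: [1.0, 0.1, 0.2]
opening: 0.009
```

Emit:
move_arm --turn '[[0,0,0],[0,0,0],[0,0,0],[0,0,0],[0,0,0],[0,0,0],[0,0,0]]' --dp '[[-1,0,0],[-1,0,0],[-1,0,0],[-1,0,0],[0,0,0],[0,0,0],[0,0,0]]' --jaw '[1,1,1,1,1,1,1]'

```text
clock: 6.87
tool_pos: [0.4887, -0.4188, 0.2501]
eef_rot: [0.738, 0.674, 0.001, 0.0]
contact_force: [-0.7, 0.3, 0.3]
opening: 0.004
```

Run:
```python
from plant import r
import cv2,pickle
s=r.get_state(); print(s["clock"],s["tool_pos"],s["contact_force"])
a=r.snapshot("scene")["frame"];b=r.snapshot("side")["frame"]
cv2.imwrite("pics/sc8.png",cv2.resize(a[110:260,100:260],None,fx=4,fy=4,interpolation=cv2.INTER_CUBIC))
cv2.imwrite("pics/si8.png",b)
cv2.imwrite("pics/sib8.png",cv2.resize(cv2.convertScaleAbs(b,alpha=1.3)[120:310,220:450],None,fx=3,fy=3,interpolation=cv2.INTER_CUBIC))
s0,d=pickle.load(open("s0.pkl","rb"))
f=d["scene"]["frame"]
print(cv2.absdiff(a,f)[210:340,210:325].max(), cv2.absdiff(b,d["side"]["frame"])[80:190,190:290].max())
```

```text
6.8667 [ 0.48872531 -0.41879526  0.25013135] [-0.72086541  0.31428139  0.28237453]
48 103
```

View pics/sc8.png

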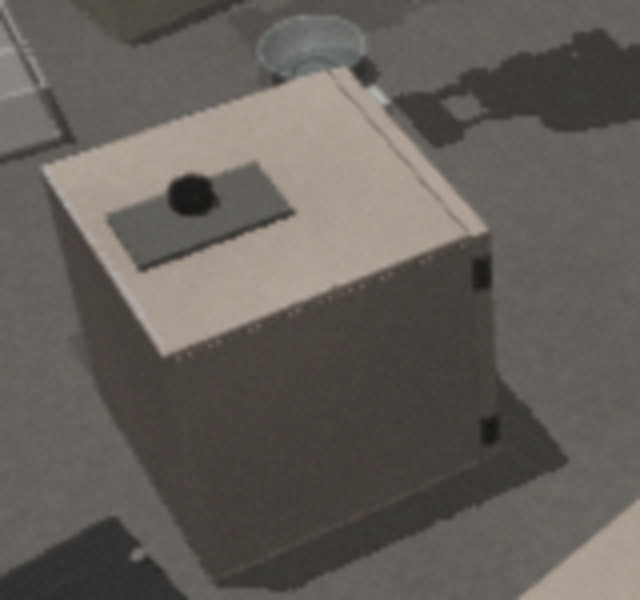

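View pics/sib8.png

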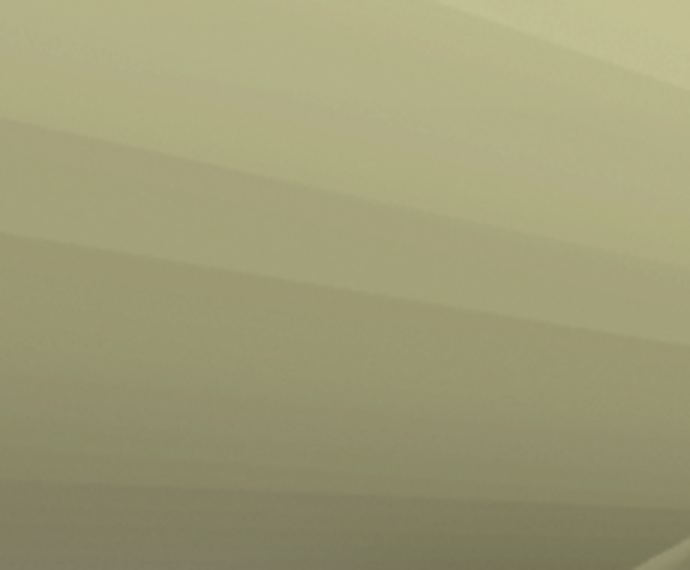

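Run:
```python
from plant import r
import cv2,pickle,numpy as np
s0,d=pickle.load(open("s0.pkl","rb"))
a=r.snapshot("scene")["frame"];f=d["scene"]["frame"]
m=cv2.absdiff(a,f).max(2)[210:340,212:325]; ys,xs=np.where(m>20); print(len(ys),(xs+212).tolist()[:30],(ys+210).tolist()[:30])
```

```text
126 [231, 232, 233, 234, 235, 236, 237, 238, 239, 240, 241, 242, 243, 244, 245, 232, 233, 234, 235, 236, 237, 238, 239, 240, 241, 242, 243, 244, 245, 233] [210, 210, 210, 210, 210, 210, 210, 210, 210, 210, 210, 210, 210, 210, 210, 211, 211, 211, 211, 211, 211, 211, 211, 211, 211, 211, 211, 211, 211, 212]
```

The pixels that changed are all the larger door's shadow, around (231–245, 210–). The drying cabinet and its door haven't changed.

```bash
python3 -c "
from plant import r
print(r.finish_job())"
```

```text
the job is handed in; nothing more can be done
None
```

The light-curing unit's door is shut past its catch, and it stayed shut after I backed the arm away. I pushed it on the pull with the closed fingertips, following the door's arc from about 0.69 rad open. I then backed off, lifted clear and handed the job in at about 7 s.

- **Door seated:** at the end the door took 19 N along x, well above the 4 N needed for the catch, without moving. In the scene camera image about 1.4 s after release, the door lies flush with a thin, even seam. At the catch position (0.09 rad) the gap at the free end would be about 14–16 mm, and none is visible.
- **Drying cabinet:** the scene picture shows no change at its door. The first changed pixels I listed were all where the larger door's shadow had been, and I did not check every changed pixel.
- **Disagreements:**
  - The fingers ended about 3 mm deeper than my hinge estimate predicted, which is close to the calibration error.
  - During the final press there was also an unexplained 15 N upward force on the tool. It went back to zero when I released.
  - The last side camera picture was blocked by the arm, so the final check of both doors rests on the scene camera alone.

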